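# Make up the sampling kit

## Task

Make up the sampling kit: stand the small glass bottle in the round holder and the small clear beaker in the square holder, both set down rather than dropped and kept upright throughout, and pack the open box in layers: first the capped tube lying on the box floor, then the divider plate lying level on the two end ledges above it, then the black marker pen (the one beside the tube and the divider) lying flat on the divider. Leave the tape roll and the timer where they are.

Things in the scene. Friction and masses are not known exactly. Their poses are not given: they have to be found in the camera images.
- kit_box: Open grey box, fixed, 184 long (own x) x 148 (own y) x 58 mm high; origin at the centre of its underside, z up. Inside 176 x 140 mm, walls and floor 4 mm, so the floor is at z = 4. At either x end a solid ledge 22 mm wide spans the full width, its top at z = 44; the well between the ledges is 132 mm long and 140 mm wide.
- round_holder: Round grey holder, fixed: an open cup, outside diameter 80, inside 72, 28 mm high, floor 4 mm thick; origin at the centre of its underside. The bottle's place.
- square_holder: Square grey holder, fixed: an open tray, outside 80 x 80, inside 72 x 72, 28 mm high, floor 4 mm thick; origin at the centre of its underside, sides along its own x and y. The beaker's place.
- bottle: Small clear glass bottle with blue screw cap, standing upright, loose, 0.15 to 0.25 kg: body diameter 56, height 131 mm, cap 44 mm in diameter from z = 109 up; for a gripper it is solid at the full 56 mm up to z = 125; origin at the centre of its underside, z up. Grip it across, above mid-height (z about 90).
- beaker: Small clear beaker, standing upright, loose, about 50 g: 56 mm across, height 68 mm, hollow, open at the top; origin at the centre of its underside, z up. Grip it across the outside near the rim (z about 50), gently.
- tube_mid (a point): Middle of the capped 50 ml plastic tube that lies on its side, loose, 30 g: 114 mm long along its own y, blue cap (35 mm diameter, 14 mm long) at its -y end, barrel 30 mm in diameter. The point lies on the tube's axis, about 18 mm above what it lies on. Own z may point any way round the axis once it rolls. Grip across the barrel.
- divider: Flat plywood divider plate with a dark dot near either end, loose, 160 (own x) x 40 (own y) x 8 mm thick, 50 to 80 g; origin at the centre of its underside, z up. It lies flat on the worktop; grip it across its 40 mm width at mid-length. It spans the box's two ledges.
- marker_mid (a point): Middle of the black marker pen with a white band that lies in the front row with the tube and the divider (not the fixed one far to the right), loose, 14 g: 134 mm long along its own y, 12 mm wide, 12 mm high for a gripper (it does not roll). The point is on its axis, 6 mm above what it lies on.
- tape_roll: Roll of green label tape lying flat, 66 mm across, 19 mm high, loose; a bystander to leave alone. Origin at the centre of its underside.
- timer_clock: Pale countdown timer lying face up, 66 x 62 x 17 mm, loose; a bystander to leave alone. Origin at the centre of its underside.
Things that resemble listed ones, but are neither listed nor needed, are in the scene too. Leave any orange look-alike of the bottle alone.

How it is judged:
By the outcome, as a careful person would: the job done as asked, in the order asked, and still so for the second after the job is handed in, with the robot touching nothing.
It also fails if it takes over 128 s, if anything falls off the work surface, if the arm or the gripper's body presses on something with over 40 N, if the wrist force passes 120 N, or if a joint passes its speed limit or range.

## Robot

A 6-joint arm with a two-finger parallel gripper is mounted at the origin on a cart in front of the work surface, level with it; the furniture and walls round the work are solid. World frame = base frame: x ahead of the robot, y to its left, z up, the work surface at z = 0. Lengths are in m, angles in degrees, forces in N, time in s.
With the tool pointing down it reaches from about 0.3 to 0.75 m from the base axis. Payload 8.5 kg.
Tool frame: the origin (TCP) lies between the finger pads; the fingertips stand 19 mm ahead of it and the grasp point (between the pads) is the TCP; z points along the fingers, y is the line along which they close (so a half turn about z gives the same grasp; the last joint's range is limited). The gripper opens to 85 mm and grips with 20 to 120 N. Pads are 22 mm wide; open, the fingers measure 114 mm over their backs; the gripper's body (76 mm by 85 mm) begins 54 mm behind the grasp point. The pads swing forward as they close: fully open they stand 13 mm farther back than shut.
Start: joints at [59.8, 21.807, 74.336, -0, 83.858, -12.336], TCP at [0.169, 0.523, 0.25] pointing down, gripper open.
Joint ranges: [-178.18, 178.18], [-50.72, 133.34], [12.68, 142.11], [-81.47, 261.47], [9.98, 163.14], [-165.26, 165.26]. Speed limits (degrees/s): [136.94, 136.94, 180, 180, 180, 180].

## Interface

Orientations are given as a 3x3 rotation matrix whose columns are the frame's x, y, z axes.
In Python, from rig import env, optics gives the robot as it stands.
- The arm moves only by the tool arm_command, never from a script. Its argument "commands" is one flat list of numbers, 7 for each row, row after row: the closure, from -1 (fully open) to 1 (shut), so that 0 is half open, then the shift along the tool's x, y, z as a fraction of full scale, then the turn, a rotation vector about the tool's x, y, z as a fraction of full scale. A call has 1 to 12 rows; each row is the pose to reach, as a shift and turn from the pose commanded when the call began, along the tool's axes at that moment; what a row does not reach only later rows make up. Full scale, the value 1, is 500 mm for a shift and 120 degrees for a turn. A row lasts 1/12 s, in which the tool goes at most 41.7 mm and 7.16 degrees, less where a joint would pass 70% of its speed; a pose out of reach is approached as far as the arm can. A call with a number of a shift or a turn outside -1 to 1 is refused whole. A call with a gripper value outside its range is refused whole. The fingers move at their own pace and stop on an object; "newtons" is the grip in N (left out, the last holds). Time passes only in rows, so rows that repeat a pose let the fingers close. It gives the time, the measured TCP pose, the force, the opening and the grip force at its end, in the units of the state.
- env.observe(): the state, without advancing time (a new reading comes with each control period).
- optics.get_image(name): name is "scene" or "top" or "wrist"; returns a dict with "image" (480x640x3 uint8, red, green, blue), "intrinsics" (3x3 intrinsics, pixels), "k1" (the pictures are not rectified: a ray, as slopes to the right and down, at radius r is drawn at 1 + k1 r^2 times it, then the intrinsics apply), "origin" and "orientation" of the camera in the world; the wrist camera has in their place "tool_from_camera" (4x4, takes a point from camera to tool coordinates, whose origin is the TCP and whose axes are the flange's). Camera axes: x right, y down, z forward; pixel columns grow to the right and rows downward; lengths in m; the calibration is good to about 2 mm. A picture is of the moment at which its call begins: read the wrist's pose just before it. There is no depth.
- env.close_job(): hands the job in; it is judged then, once.
The state is a dict: "time_s": time; "q": joint angles; "qvel": joint speeds; "joint_efforts": joint torques, N m; "position": TCP position; "tool_rot": TCP orientation; "ft_force": force on the tool from outside, world axes, zero at the start; "wrist_torque": the same for the moment, N m; "grip_width": finger opening in m; "gripper_force": force on a finger pad.
Only numpy, scipy, OpenCV 4.12 (cv2) and the standard library are available. Lean on these libraries where they do the work, as an engineer would, in place of code of your own. Each camera call takes 0.05 s, during which the arm holds its last target. There are 200 camera calls.

## Working session

There is one attempt and no reset: what is moved stays moved. The work goes in short steps, Python scripts to look and compute and a tool call to move; the robot and the scene stay as the last step left them, time stands still between calls to the robot, and variables do not carry over. Pictures are saved under pics/ and viewed, at most 14 in all, crops included, and the job is handed in when it is done.

Besides the shell and the picture viewer there is one more tool, called after "Call:" as a command line: name --argument value ..., lists and objects as JSON in quotes. arm_command: Moves the arm, as the interface text tells. Shift numbers are shares of 500 mm and turn numbers shares of 120 degrees, none past 1 either way. Its arguments: {"type":"object","properties":{"commands":{"type":"array","items":{"type":"number"}},"newtons":{"type":"number"}},"required":["commands"]}

```bash
mkdir -p pics; ls; python3 - <<'E'
from rig import env, optics
import cv2
s=env.observe(); print(s['time_s'],s['position'],s['tool_rot'],s['grip_width'],s['ft_force'])
for n in ("scene","top"):
    d=optics.get_image(n); cv2.imwrite(f"pics/{n}0.png",d["image"][:,:,::-1]); print(n,d["intrinsics"],d["k1"],d["origin"],d["orientation"])
E
```

```text
pics
0.0 [0.16860779 0.52323689 0.24971013] [[-9.51764403e-01  3.06828876e-01 -7.50159039e-04]
 [ 3.06829626e-01  9.51763593e-01 -1.28223900e-03]
 [ 3.20546110e-04 -1.45056046e-03 -9.99998897e-01]] 0.08520423789009057 [-0.03093105  0.01394371 -0.574419  ]
scene [[437.61306442   0.         319.02617908]
 [  0.         437.61306442 237.66321719]
 [  0.           0.           1.        ]] -0.06280188148140382 [ 0.01806993 -0.57460235  0.7869831 ] [[ 0.74420599 -0.45676868  0.48736004]
 [-0.66766489 -0.5300206   0.52278271]
 [ 0.01952009 -0.71445121 -0.69941292]]
top [[561.36173426   0.         331.55223493]
 [  0.         561.36173426 242.67250675]
 [  0.           0.           1.        ]] -0.09836928899939172 [-0.28732593 -0.14669913  1.51451049] [[ 0.14645873 -0.85349661  0.50009337]
 [-0.98920975 -0.12826998  0.07078761]
 [ 0.00372998 -0.5050647  -0.86307343]]
```

View pics/scene0.png

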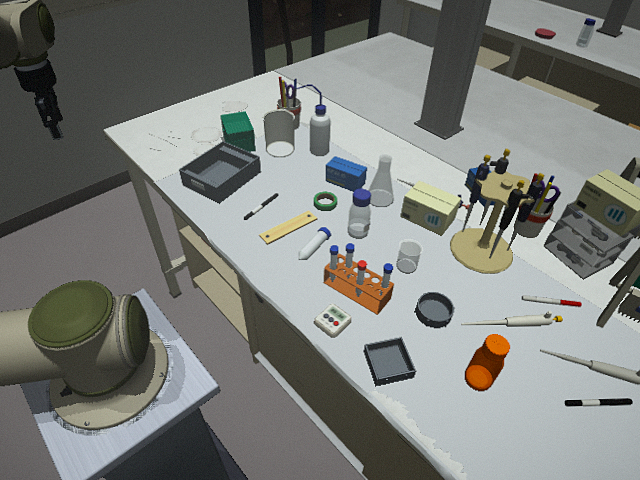

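View pics/top0.png

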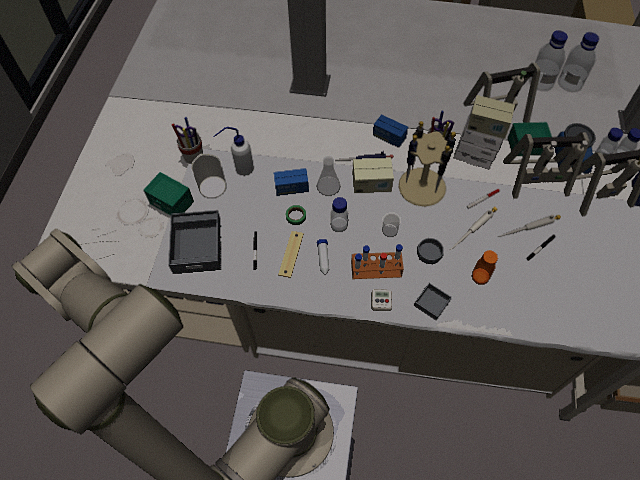

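The scene shows the box at (220,170), marker (261,206), divider (288,228), tube (315,243), bottle (359,215), beaker (408,257), round holder (435,310) and square holder (389,361). The top view has the same layout. I'll enlarge both for measuring.

```bash
cat > h.py <<'E'
import numpy as np, cv2
from rig import env, optics
def cam(name, d=None, s=None):
    s=env.observe() if name=="wrist" else None
    d=optics.get_image(name)
    if name=="wrist":
        T=np.array(d["tool_from_camera"]); R=np.array(s["tool_rot"])
        d["orientation"]=R@T[:3,:3]; d["origin"]=np.array(s["position"])+R@T[:3,3]
    return d
def ray(d,p):
    K=np.array(d["intrinsics"]); x=(np.array(p,float)-K[:2,2])/K[0,0]; u=x.copy()
    for _ in range(30): u=x/(1+d["k1"]*(u@u))
    return np.array(d["orientation"])@np.r_[u,1]
def hit(d,p,z=0.):
    r=ray(d,p); o=np.array(d["origin"]); return o+r*(z-o[2])/r[2]
def proj(d,P):
    c=np.array(d["orientation"]).T@(np.array(P)-d["origin"]); u=c[:2]/c[2]; u=u*(1+d["k1"]*(u@u))
    K=np.array(d["intrinsics"]); return u*K[0,0]+K[:2,2]
def crop(d,x0,y0,x1,y1,k,f):
    im=cv2.resize(d["image"][y0:y1,x0:x1,::-1],None,fx=k,fy=k,interpolation=cv2.INTER_CUBIC); cv2.imwrite(f,im)
E
python3 - <<'E'
from h import *
d=cam("top"); crop(d,160,190,460,325,2.6,"pics/t1.png")
d=cam("scene"); crop(d,170,130,470,390,2.3,"pics/s1.png")
E
```

```text
(no output)
```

View pics/t1.png

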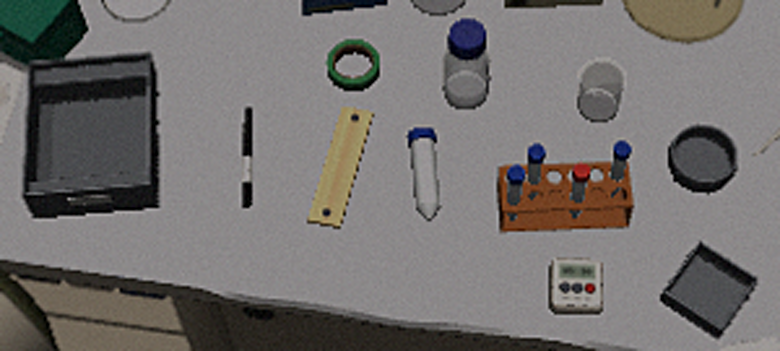

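View pics/s1.png

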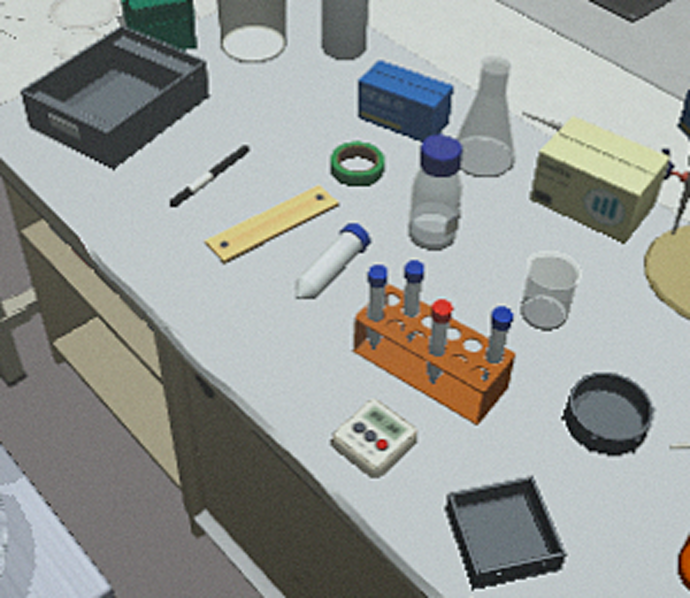

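```bash
python3 - <<'E'
from h import *
np.set_printoptions(precision=4,suppress=True)
T=cam("top");S=cam("scene")
t=lambda p:np.array(p)/2.6+[160,190]; s=lambda p:np.array(p)/2.3+[170,130]
L=dict(box=(.058,[(28,60),(153,53),(158,183),(27,193)],[(122,28),(208,72),(113,133),(23,95)]),
bottlecap=(.131,[(468,32)],[(441,148)]),bottlebase=(.0,[(466,90)],[(434,232)]),
beakerrim=(.068,[(603,78)],[(552,270)]),beakerbase=(0,[(598,105)],[(544,310)]),
rnd=(.028,[(703,155)],[(609,408)]),
sq=(.028,[(702,243),(756,287),(716,328),(662,290)],[(530,478),(563,550),(475,575),(447,493)]),
tube=(.016,[(422,131),(429,218)],[(356,235),(303,295)]),
div=(.008,[(348,107),(374,113),(341,228),(308,219)],[(318,186),(340,203),(225,260),(206,241)]),
mark=(.006,[(248,108),(247,206)],[(247,150),(173,203)]),
tape=(.019,[(354,63)],[(358,160)]),timer=(.017,[(577,285)],[(376,435)]))
for n,(z,a,b) in L.items():
    A=np.array([hit(T,t(p),z) for p in a])[:,:2];B=np.array([hit(S,s(p),z) for p in b])[:,:2]
    print(n,"T",A.mean(0),"S",B.mean(0)); 
    if len(a)>1:
        for X in(A,B):
            e=X-np.roll(X,-1,0); print('   len',np.linalg.norm(e,axis=1),'ang',np.degrees(np.arctan2(e[:,1],e[:,0])))
E
```

```text
box T [0.517  0.3863] S [0.5123 0.3758]
   len [0.1509 0.1791 0.1498 0.1828] ang [ 102.2047   16.0838  -76.3993 -163.624 ]
   len [0.1595 0.1606 0.1429 0.1815] ang [  99.402    10.0933  -72.6411 -164.2904]
bottlecap T [ 0.6561 -0.0377] S [ 0.6517 -0.0407]
bottlebase T [ 0.6598 -0.0369] S [ 0.6622 -0.0353]
beakerrim T [ 0.6579 -0.1992] S [ 0.6572 -0.1988]
beakerbase T [ 0.6624 -0.1992] S [ 0.665 -0.196]
rnd T [ 0.5946 -0.3272] S [ 0.5926 -0.3305]
sq T [ 0.4258 -0.3441] S [ 0.4273 -0.3456]
   len [0.0786 0.07   0.0729 0.0768] ang [  54.0806  -36.7056 -120.684   147.8534]
   len [0.0725 0.0792 0.0791 0.0762] ang [  63.0859  -25.1526 -119.1507  150.0357]
tube T [ 0.5279 -0.0072] S [ 0.5282 -0.0084]
   len [0.1168 0.1168] ang [  12.8554 -167.1446]
   len [0.1077 0.1077] ang [  16.6364 -163.3636]
div T [0.5288 0.0915] S [0.5299 0.0902]
   len [0.0328 0.1591 0.0404 0.1577] ang [ 83.5246  -4.0165 -98.2    173.2621]
   len [0.0393 0.1576 0.0376 0.1558] ang [ 89.5373  -4.4992 -93.1182 176.088 ]
mark T [0.5256 0.2068] S [0.5251 0.2032]
   len [0.1343 0.1343] ang [  11.8313 -168.1687]
   len [0.1268 0.1268] ang [   9.5846 -170.4154]
tape T [0.6662 0.1027] S [0.6673 0.0993]
timer T [ 0.4115 -0.1978] S [ 0.413  -0.2028]
```

```bash
cat >> h.py <<'E'
from scipy.spatial.transform import Rotation as Ro
def go(x,y,z,a,base=None):
    """fractions to reach TCP (x,y,z), tool down, closing line at world angle a deg; base=(pos,rot) if not the present one"""
    s=env.observe(); p,R=base if base else (np.array(s["position"]),np.array(s["tool_rot"]))
    c,n=np.cos(np.radians(a)),np.sin(np.radians(a)); G=np.array([[-n,c,0],[c,n,0],[0,0,-1.]])
    d=R.T@(np.array([x,y,z])-p)/.5; w=np.degrees(Ro.from_matrix(R.T@G).as_rotvec())/120
    print("shift",d.round(4),"turn",w.round(4),"rows",max(np.linalg.norm(d)*500/41.7,np.linalg.norm(w)*120/7.16).round(1)); return (np.array([x,y,z]),G)
def st():
    s=env.observe(); R=np.array(s["tool_rot"]); print("t",round(s["time_s"],2),"p",np.round(s["position"],4),"a",np.degrees(np.arctan2(R[1,1],R[0,1])).round(1),"w",round(s["grip_width"],4),"gf",round(s["gripper_force"],1),"f",np.round(s["ft_force"],1),"q6",np.round(s["q"][5],1))
E
python3 - <<'E'
from h import *
print(np.round(optics.get_image("wrist")["tool_from_camera"],3))
go(.47,.36,.33,105)
E
```

```text
[[-0.001 -0.955 -0.296  0.076]
 [ 1.    -0.001 -0.001 -0.   ]
 [ 0.001 -0.296  0.955 -0.123]
 [ 0.     0.     0.     1.   ]]
shift [-0.6738 -0.1263 -0.1596] turn [-1.000e-04 -1.000e-04 -2.739e-01] rows 8.4
```

Call:
arm_command --commands '[-1,-0.674,-0.126,-0.16,0,0,-0.274,-1,-0.674,-0.126,-0.16,0,0,-0.274,-1,-0.674,-0.126,-0.16,0,0,-0.274,-1,-0.674,-0.126,-0.16,0,0,-0.274,-1,-0.674,-0.126,-0.16,0,0,-0.274,-1,-0.674,-0.126,-0.16,0,0,-0.274,-1,-0.674,-0.126,-0.16,0,0,-0.274,-1,-0.674,-0.126,-0.16,0,0,-0.274,-1,-0.674,-0.126,-0.16,0,0,-0.274,-1,-0.674,-0.126,-0.16,0,0,-0.274,-1,-0.674,-0.126,-0.16,0,0,-0.274,-1,-0.674,-0.126,-0.16,0,0,-0.274]'

```text
time_s: 1.35
position: [0.4697, 0.3602, 0.33]
tool_rot: [[-0.966, -0.259, -0.001], [-0.259, 0.966, -0.0], [0.001, 0.0, -1.0]]
ft_force: [-0.1, 0.5, 0.1]
grip_width: 0.0853
gripper_force: 0.0
```

```bash
python3 - <<'E'
from h import *
st(); d=cam("wrist"); np.save("pics/w_box.npy",d,allow_pickle=True); crop(d,0,0,640,480,1,"pics/w1.png")
go(.47,.03,.33,105)
E
```

```text
t 1.35 p [0.4697 0.3602 0.33  ] a 105.0 w 0.0853 gf 0.0 f [-0.1  0.5  0.1] q6 -79.0
shift [ 1.705e-01 -6.388e-01  3.000e-04] turn [ 0.     -0.0003  0.0006] rows 7.9
```

View pics/w1.png

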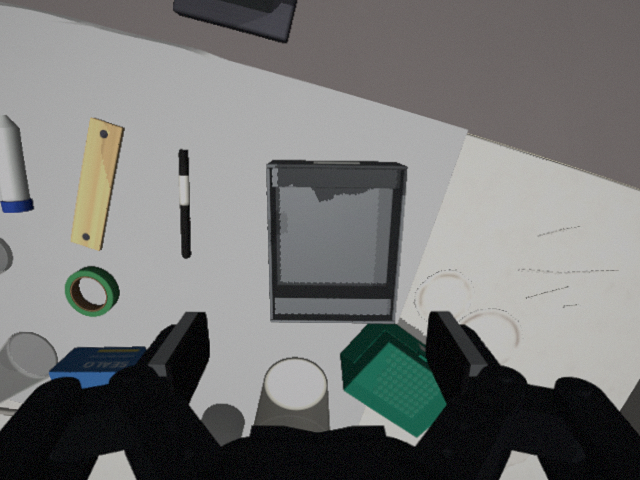

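```bash
python3 - <<'E'
from h import *
np.set_printoptions(precision=4,suppress=True)
d=np.load("pics/w_box.npy",allow_pickle=True).item()
for n,z,P in [("box",.058,[(267,162),(407,165),(395,321),(271,321)]),("div",.008,[(94,118),(125,126),(102,249),(71,243)]),("dots",.008,[(104,133),(86,237)]),("mark",.006,[(183,150),(187,258)]),("tube",.017,[(8,115),(17,212)])]:
    X=np.array([hit(d,p,z)[:2] for p in P]); e=X-np.roll(X,-1,0); print(n,X.mean(0),'len',np.linalg.norm(e,axis=1),'ang',np.degrees(np.arctan2(e[:,1],e[:,0])))
E
```

```text
box [0.5122 0.3915] len [0.145  0.1806 0.146  0.1833] ang [ -76.154  -165.5087  104.9075   14.18  ]
div [0.5274 0.099 ] len [0.0375 0.1578 0.0411 0.161 ] ang [-90.3072 175.851   93.7568  -5.3222]
dots [0.5285 0.0958] len [0.1334 0.1334] ang [175.8016  -4.1984]
mark [0.5241 0.2078] len [0.1336 0.1336] ang [-168.5996   11.4004]
tube [ 0.5245 -0.0035] len [0.1158 0.1158] ang [-171.6437    8.3563]
```

```bash
python3 - <<'E'
from h import *
b=go(.526,-.006,.12,103); go(.526,-.006,.021,103,b)
E
```

```text
shift [ 0.0808 -0.7375  0.4202] turn [ 0.     -0.0003  0.0172] rows 10.2
shift [0.    0.    0.198] turn [0. 0. 0.] rows 2.4
```

Call:
arm_command --commands '[-1,0.081,-0.737,0.42,0,0,0.017,-1,0.081,-0.737,0.42,0,0,0.017,-1,0.081,-0.737,0.42,0,0,0.017,-1,0.081,-0.737,0.42,0,0,0.017,-1,0.081,-0.737,0.42,0,0,0.017,-1,0.081,-0.737,0.42,0,0,0.017,-1,0.081,-0.737,0.42,0,0,0.017,-1,0.081,-0.737,0.42,0,0,0.017,-1,0.081,-0.737,0.42,0,0,0.017,-1,0.081,-0.737,0.42,0,0,0.017,-1,0.081,-0.737,0.42,0,0,0.017,-1,0.081,-0.737,0.42,0,0,0.017]'

```text
time_s: 2.4
position: [0.5259, -0.0072, 0.1191]
tool_rot: [[-0.975, -0.223, -0.003], [-0.223, 0.975, 0.001], [0.003, 0.001, -1.0]]
ft_force: [0.1, 0.0, -0.0]
grip_width: 0.085
gripper_force: 0.0
```

```bash
python3 - <<'E'
from h import *
st(); d=cam("wrist"); crop(d,0,0,640,480,1,"pics/w2.png")
for z in(.0,.017): print(proj(d,[.526,-.006,z]))
E
```

```text
t 2.4 p [ 0.5259 -0.0072  0.1191] a 102.9 w 0.085 gf 0.0 f [ 0.1  0.  -0. ] q6 -116.5
[319.06555061 247.04964796]
[319.19830425 255.10954786]
```

View pics/w2.png

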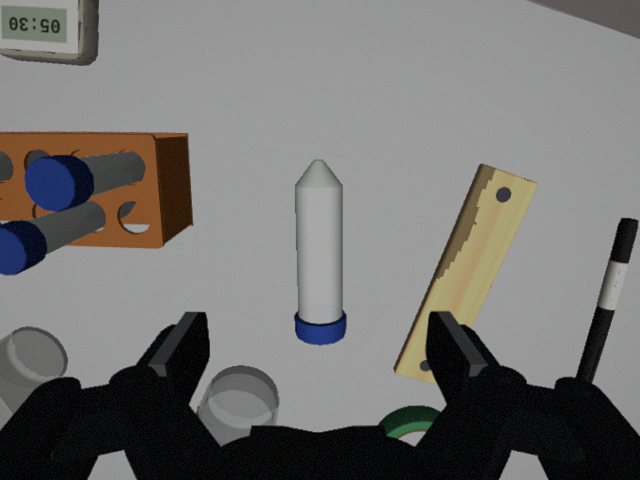

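Tube spans (319,160)–(321,343), centred under the gripper; divider is clear at (465,275).

Call:
arm_command --commands '[-1,0,0,0.08,0,0,0,-1,0,0,0.14,0,0,0,-1,0,0,0.196,0,0,0,-1,0,0,0.196,0,0,0,1,0,0,0.196,0,0,0,1,0,0,0.196,0,0,0,1,0,0,0.196,0,0,0,1,0,0,0.196,0,0,0,1,0,0,0.196,0,0,0,1,0,0,0.196,0,0,0,1,0,0,0.196,0,0,0,1,0,0,0.196,0,0,0]' --newtons 25

```text
time_s: 3.45
position: [0.5271, -0.0062, 0.0237]
tool_rot: [[-0.975, -0.224, 0.002], [-0.224, 0.975, -0.0], [-0.002, -0.001, -1.0]]
ft_force: [-0.7, 1.9, 8.3]
grip_width: 0.0287
gripper_force: 26.4
```

```bash
python3 - <<'E'
from h import *
st(); s=env.observe(); p=s["position"]
go(p[0],p[1],.2,102.9); go(.514,.388,.16,14.5); go(.514,.388,.026,14.5)
E
```

```text
t 3.45 p [ 0.5271 -0.0062  0.0237] a 103.0 w 0.0287 gf 26.4 f [-0.7  1.9  8.3] q6 -116.5
shift [-8.000e-04 -2.000e-04 -3.527e-01] turn [-0.0003  0.0011  0.0004] rows 4.2
shift [-0.1518  0.7741 -0.2728] turn [6.000e-04 1.100e-03 7.371e-01] rows 12.4
shift [-0.1512  0.7743 -0.0048] turn [6.000e-04 1.100e-03 7.371e-01] rows 12.4
```

Call:
arm_command --commands '[1,0,0,-0.1,0,0,0,1,0,0,-0.2,0,0,0,1,0,0,-0.27,0,0,0,1,-0.152,0.774,-0.273,0,0,0.737,1,-0.152,0.774,-0.273,0,0,0.737,1,-0.152,0.774,-0.273,0,0,0.737,1,-0.152,0.774,-0.273,0,0,0.737,1,-0.152,0.774,-0.273,0,0,0.737,1,-0.152,0.774,-0.273,0,0,0.737,1,-0.152,0.774,-0.273,0,0,0.737,1,-0.152,0.774,-0.273,0,0,0.737,1,-0.152,0.774,-0.273,0,0,0.737]'

```text
time_s: 4.45
position: [0.5152, 0.3375, 0.1579]
tool_rot: [[-0.692, 0.722, 0.0], [0.722, 0.692, 0.0], [-0.0, 0.0, -1.0]]
ft_force: [0.7, -1.0, 0.3]
grip_width: 0.0289
gripper_force: 25.8
```

```bash
python3 - <<'E'
from h import *
st(); go(.514,.388,.16,14.5)
E
```

```text
t 4.45 p [0.5152 0.3375 0.1579] a 43.8 w 0.0289 gf 25.8 f [ 0.7 -1.   0.3] q6 -21.5
shift [ 0.0747  0.0681 -0.0041] turn [2.000e-04 1.000e-04 2.438e-01] rows 4.1
```

Call:
arm_command --commands '[1,0.07,0.065,0,0,0,0.24,1,0.07,0.065,0,0,0,0.24,1,0.07,0.065,0,0,0,0.24,1,0.07,0.065,0,0,0,0.24,1,0.07,0.065,0,0,0,0.24,1,0.07,0.065,0,0,0,0.24]'

```text
time_s: 4.95
position: [0.5147, 0.3833, 0.1576]
tool_rot: [[-0.267, 0.964, 0.0], [0.964, 0.267, 0.0], [0.0, 0.0, -1.0]]
ft_force: [0.5, 1.2, -0.3]
grip_width: 0.0288
gripper_force: 25.8
```

```bash
python3 - <<'E'
from h import *
st(); d=cam("wrist"); np.save("pics/w3.npy",d,allow_pickle=True); crop(d,0,0,640,480,1,"pics/w3.png")
go(.514,.388,.030,14.5)
E
```

```text
t 4.95 p [0.5147 0.3833 0.1576] a 15.5 w 0.0288 gf 25.8 f [ 0.5  1.2 -0.3] q6 10.6
shift [0.0096 0.0011 0.2552] turn [ 0.0001 -0.      0.0084] rows 3.1
```

View pics/w3.png

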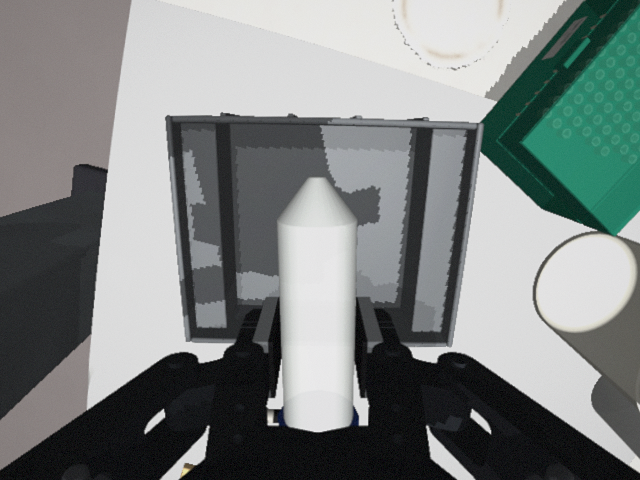

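The box rim corners are (166,116), (483,124), (450,346) and (187,339), with the tube held upright in the image, tip at (317,178).

```bash
python3 - <<'E'
from h import *
np.set_printoptions(precision=4,suppress=True)
d=np.load("pics/w3.npy",allow_pickle=True).item()
X=np.array([hit(d,p,.058)[:2] for p in [(166,116),(483,124),(450,346),(187,339)]]); e=X-np.roll(X,-1,0); print(X.mean(0),'len',np.linalg.norm(e,axis=1),'ang',np.degrees(np.arctan2(e[:,1],e[:,0])))
x,y=X.mean(0); go(x,y,.030,15); b=go(x,y,.1,15)
E
```

```text
[0.5145 0.3924] len [0.1814 0.1454 0.1798 0.1441] ang [-165.9051  103.8317   13.7007  -75.5669]
shift [0.0179 0.0045 0.2552] turn [ 0.0001 -0.      0.0042] rows 3.1
shift [0.0179 0.0045 0.1152] turn [ 0.0001 -0.      0.0042] rows 1.4
```

Call:
arm_command --commands '[1,0.018,0.003,0.07,0,0,0.008,1,0.018,0.003,0.14,0,0,0.008,1,0.018,0.003,0.2,0,0,0.008,1,0.018,0.003,0.235,0,0,0.008,1,0.018,0.003,0.258,0,0,0.008,1,0.018,0.003,0.258,0,0,0.008,-0.2,0.018,0.003,0.258,0,0,0.008,-0.2,0.018,0.003,0.258,0,0,0.008,-0.2,0.018,0.003,0.258,0,0,0.008,-0.2,0.018,0.003,0.258,0,0,0.008,-0.2,0.018,0.003,0.2,0,0,0.008,-0.2,0.018,0.003,0.1,0,0,0.008]'

```text
time_s: 6.0
position: [0.5123, 0.3916, 0.0966]
tool_rot: [[-0.248, 0.969, -0.007], [0.969, 0.248, -0.003], [-0.002, -0.007, -1.0]]
ft_force: [-1.0, 0.3, 0.6]
grip_width: 0.0512
gripper_force: 0.0
```

```bash
python3 - <<'E'
from h import *
st(); go(.528,.094,.13,85)
E
```

```text
t 6.0 p [0.5123 0.3916 0.0966] a 14.4 w 0.0512 gf 0.0 f [-1.   0.3  0.6] q6 12.5
shift [-0.5845 -0.1176 -0.065 ] turn [-0.0036 -0.0015 -0.5887] rows 9.9
```

Call:
arm_command --commands '[-1,0,0,-0.07,0,0,0,-1,-0.584,-0.118,-0.07,0,0,-0.589,-1,-0.584,-0.118,-0.07,0,0,-0.589,-1,-0.584,-0.118,-0.07,0,0,-0.589,-1,-0.584,-0.118,-0.07,0,0,-0.589,-1,-0.584,-0.118,-0.07,0,0,-0.589,-1,-0.584,-0.118,-0.07,0,0,-0.589,-1,-0.584,-0.118,-0.07,0,0,-0.589,-1,-0.584,-0.118,-0.07,0,0,-0.589,-1,-0.584,-0.118,-0.07,0,0,-0.589,-1,-0.584,-0.118,-0.07,0,0,-0.589,-1,-0.584,-0.118,-0.07,0,0,-0.589]'

```text
time_s: 7.0
position: [0.5291, 0.0943, 0.1344]
tool_rot: [[-0.997, 0.081, 0.001], [0.081, 0.997, 0.0], [-0.001, 0.0, -1.0]]
ft_force: [0.2, 0.8, 0.3]
grip_width: 0.0854
gripper_force: 0.0
```

```bash
python3 - <<'E'
from h import *
st(); d=cam("wrist"); np.save("pics/w4.npy",d,allow_pickle=True); crop(d,0,0,640,480,1,"pics/w4.png")
E
```

```text
t 7.0 p [0.5291 0.0943 0.1344] a 85.3 w 0.0854 gf 0.0 f [0.2 0.8 0.3] q6 -87.9
```

View pics/w4.png

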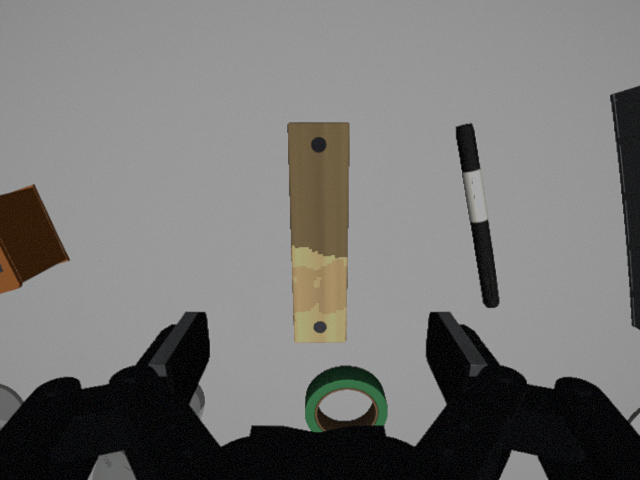

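```bash
python3 - <<'E'
from h import *
d=np.load("pics/w4.npy",allow_pickle=True).item()
D=[hit(d,p,.008)[:2] for p in [(318.5,145),(320,327)]]; print(D); m=np.mean(D,0); e=D[1]-D[0]; a=np.degrees(np.arctan2(e[1],e[0]));print(m,a)
D=[hit(d,p,.006)[:2] for p in [(464,126),(491,305)]]; print(np.mean(D,0),D); 
go(*m,.022,a+90)
E
```

```text
[array([0.46359918, 0.10010639]), array([0.59483574, 0.0905318 ])]
[0.52921746 0.0953191 ] -4.172721007868277
[0.52383677 0.20722453] [array([0.45876513, 0.19496854]), array([0.58890841, 0.21948051])]
shift [0.     0.0015 0.2248] turn [ 0.      0.0004 -0.0044] rows 2.7
```

Call:
arm_command --commands '[-1,0,0.002,0.08,0,0,0,-1,0,0.002,0.15,0,0,0,-1,0,0.002,0.2,0,0,0,-1,0,0.002,0.225,0,0,0,1,0,0.002,0.225,0,0,0,1,0,0.002,0.225,0,0,0,1,0,0.002,0.225,0,0,0,1,0,0.002,0.225,0,0,0,1,0,0.002,0.225,0,0,0,1,0,0.002,0.225,0,0,0,1,0,0.002,0.225,0,0,0,1,0,0.002,0.225,0,0,0]' --newtons 35

```text
time_s: 8.05
position: [0.5298, 0.096, 0.0232]
tool_rot: [[-0.996, 0.087, 0.003], [0.087, 0.996, -0.0], [-0.003, 0.0, -1.0]]
ft_force: [-0.4, 1.0, 6.2]
grip_width: 0.0382
gripper_force: 34.7
```

```bash
python3 - <<'E'
from h import *
st(); go(.5145,.3915,.15,104.5)
E
```

```text
t 8.05 p [0.5298 0.096  0.0232] a 85.0 w 0.0382 gf 34.7 f [-0.4  1.   6.2] q6 -87.4
shift [ 0.081   0.5861 -0.2538] turn [-0.0002  0.0014 -0.1623] rows 7.7
```

Call:
arm_command --commands '[1,0,0,-0.08,0,0,0,1,0,0,-0.16,0,0,0,1,0,0,-0.24,0,0,0,1,0.081,0.586,-0.254,0,0,-0.162,1,0.081,0.586,-0.254,0,0,-0.162,1,0.081,0.586,-0.254,0,0,-0.162,1,0.081,0.586,-0.254,0,0,-0.162,1,0.081,0.586,-0.254,0,0,-0.162,1,0.081,0.586,-0.254,0,0,-0.162,1,0.081,0.586,-0.254,0,0,-0.162,1,0.081,0.586,-0.254,0,0,-0.162,1,0.081,0.586,-0.254,0,0,-0.162]'

```text
time_s: 9.05
position: [0.5133, 0.3936, 0.149]
tool_rot: [[-0.967, -0.253, 0.001], [-0.253, 0.967, 0.001], [-0.001, 0.0, -1.0]]
ft_force: [0.0, -0.4, -1.0]
grip_width: 0.038
gripper_force: 35.5
```

```bash
python3 - <<'E'
from h import *
st(); d=cam("wrist"); np.save("pics/w5.npy",d,allow_pickle=True); crop(d,0,0,640,480,1,"pics/w5.png")
R=d["orientation"]
go(.5145,.3915,.0685,104.5)
E
```

```text
t 9.05 p [0.5133 0.3936 0.149 ] a 104.7 w 0.038 gf 35.5 f [ 0.  -0.4 -1. ] q6 -77.6
shift [-0.0013 -0.001   0.1608] turn [-0.0001  0.0003  0.0004] rows 1.9
```

View pics/w5.png

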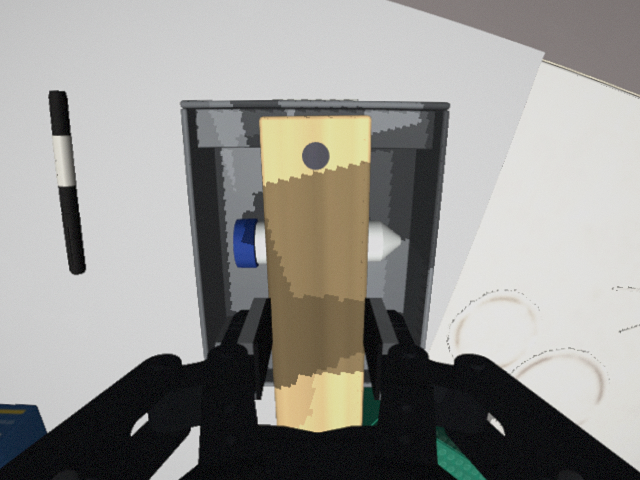

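The tube lies in the well, cap at (246,243), tip at (403,241); the held divider's ends are at rows 117 and 432, and its dot at (315,156).

```bash
python3 - <<'E'
from h import *
np.set_printoptions(precision=4,suppress=True)
d=np.load("pics/w5.npy",allow_pickle=True).item(); z=.134
E=[hit(d,p,z)[:2] for p in [(260,117),(371,117),(363,431),(277,431)]]; print(np.array(E)); m=np.mean(E,0)
u=np.array([np.cos(np.radians(14.5)),np.sin(np.radians(14.5))]);n=np.array([-u[1],u[0]])
c=np.array([.5145,.3915]); s=np.array(env.observe()["position"])[:2]
print("div in box frame",(m-c)@u,(m-c)@n, "len",np.linalg.norm(E[0]-E[3]), "tcp off",(s-c)@u,(s-c)@n)
near=np.mean([hit(d,p,.058)[:2] for p in [(181,104),(450,104)]],0); print("near rim",(near-c)@u,(near-c)@n)
E
```

```text
[[0.4409 0.3538]
 [0.4311 0.3915]
 [0.5634 0.4284]
 [0.5734 0.3898]]
div in box frame -0.012036686831211837 0.0024764749740709686 len 0.1373042159791663 tcp off -0.0006749515333191209 0.0005291946728922389
near rim -0.0901100886418807 0.00099273578718369
```

Call:
arm_command --commands '[1,-0.004,-0.001,0.06,0,0,0,1,-0.004,-0.001,0.11,0,0,0,1,-0.004,-0.001,0.145,0,0,0,1,-0.004,-0.001,0.162,0,0,0,1,-0.004,-0.001,0.162,0,0,0,-0.2,-0.004,-0.001,0.162,0,0,0,-0.2,-0.004,-0.001,0.162,0,0,0,-0.2,-0.004,-0.001,0.162,0,0,0,-0.2,-0.004,-0.001,0.162,0,0,0,-0.2,-0.004,-0.001,0.1,0,0,0,-0.2,-0.004,-0.001,0.02,0,0,0,-0.4,-0.004,-0.001,-0.04,0,0,0]'

```text
time_s: 10.1
position: [0.5164, 0.3914, 0.1711]
tool_rot: [[-0.968, -0.25, 0.001], [-0.25, 0.968, 0.001], [-0.001, 0.0, -1.0]]
ft_force: [0.7, 0.3, 1.2]
grip_width: 0.0596
gripper_force: 0.0
```

```bash
python3 - <<'E'
from h import *
st(); d=cam("wrist"); np.save("pics/w6.npy",d,allow_pickle=True); crop(d,0,0,640,480,1,"pics/w6.png")
b=go(.524,.207,.12,100.7); go(.524,.207,.022,100.7,b)
E
```

```text
t 10.1 p [0.5164 0.3914 0.1711] a 104.5 w 0.0596 gf 0.0 f [0.7 0.3 1.2] q6 -77.7
shift [ 0.0827 -0.3623  0.1133] turn [0.0014 0.0056 0.0314] rows 4.7
shift [0.    0.    0.196] turn [0. 0. 0.] rows 2.4
```

View pics/w6.png

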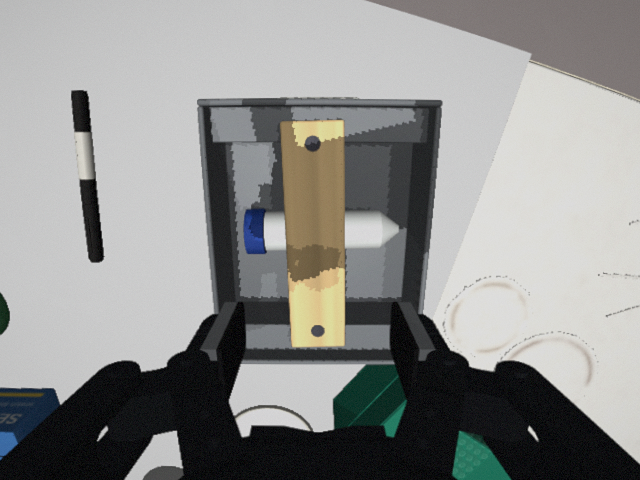

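The divider lies on both ledges (dots (312,144) and (317,331)), tube below it, marker at (79,91)–(97,261).

```bash
python3 - <<'E'
from h import *
d=np.load("pics/w6.npy",allow_pickle=True).item()
D=[hit(d,p,.052)[:2] for p in [(312.5,144),(317.5,331)]]; e=D[1]-D[0]; print(np.mean(D,0),np.linalg.norm(e),np.degrees(np.arctan2(e[1],e[0])))
X=np.array([hit(d,p,.058)[:2] for p in [(198,100),(441,102)]]);print(X)
D=[hit(d,p,.006)[:2] for p in [(79,93),(97,260)]]; e=D[1]-D[0];print(np.mean(D,0),np.degrees(np.arctan2(e[1],e[0])))
E
```

```text
[0.51599247 0.38967269] 0.13167397312009763 15.776305937877282
[[0.44411076 0.2992993 ]
 [0.40911512 0.43989393]]
[0.52387229 0.20759262] 11.265935960759325
```

Call:
arm_command --commands '[-0.4,0.082,-0.362,0.05,0,0,0.031,-0.4,0.082,-0.362,0.05,0,0,0.031,-0.4,0.082,-0.362,0.05,0,0,0.031,-0.4,0.082,-0.362,0.05,0,0,0.031,-0.4,0.082,-0.362,0.113,0,0,0.031,-0.4,0.082,-0.362,0.113,0,0,0.031,-0.4,0.082,-0.362,0.113,0,0,0.031,-0.4,0.082,-0.362,0.113,0,0,0.031]'

```text
time_s: 10.82
position: [0.5221, 0.2065, 0.1126]
tool_rot: [[-0.982, -0.187, 0.001], [-0.187, 0.982, 0.0], [-0.001, 0.0, -1.0]]
ft_force: [-0.7, 0.5, 0.8]
grip_width: 0.06
gripper_force: 0.0
```

```bash
python3 - <<'E'
from h import *
st(); go(.524,.207,.023,101)
E
```

```text
t 10.82 p [0.5221 0.2065 0.1126] a 100.8 w 0.06 gf 0.0 f [-0.7  0.5  0.8] q6 -91.3
shift [-0.0038  0.0002  0.1792] turn [ 0.0001  0.0005 -0.0021] rows 2.1
```

Call:
arm_command --commands '[-0.4,-0.003,0,0.08,0,0,0,-0.4,-0.003,0,0.15,0,0,0,-0.4,-0.003,0,0.175,0,0,0,1,-0.003,0,0.175,0,0,0,1,-0.003,0,0.175,0,0,0,1,-0.003,0,0.175,0,0,0,1,-0.003,0,0.175,0,0,0,1,-0.003,0,0.175,0,0,0,1,-0.003,0,0.175,0,0,0,1,-0.003,0,0.175,0,0,0,1,-0.003,0,0.175,0,0,0,1,-0.003,0,0.175,0,0,0]' --newtons 25

```text
time_s: 11.82
position: [0.5241, 0.2068, 0.0263]
tool_rot: [[-0.982, -0.187, 0.004], [-0.187, 0.982, 0.001], [-0.004, 0.001, -1.0]]
ft_force: [-0.2, 2.3, 7.6]
grip_width: 0.0109
gripper_force: 26.0
```

```bash
python3 - <<'E'
from h import *
st(); b=go(.516,.390,.16,105.2)
E
```

```text
t 11.82 p [0.5241 0.2068 0.0263] a 100.7 w 0.0109 gf 26.0 f [-0.2  2.3  7.6] q6 -91.3
shift [-0.0534  0.3632 -0.2669] turn [ 0.0002  0.0019 -0.0371] rows 5.4
```

Call:
arm_command --commands '[1,0,0,-0.08,0,0,0,1,0,0,-0.16,0,0,0,1,0,0,-0.24,0,0,0,1,-0.053,0.363,-0.267,0,0,-0.037,1,-0.053,0.363,-0.267,0,0,-0.037,1,-0.053,0.363,-0.267,0,0,-0.037,1,-0.053,0.363,-0.267,0,0,-0.037,1,-0.053,0.363,-0.267,0,0,-0.037,1,-0.053,0.363,-0.267,0,0,-0.037,1,-0.053,0.363,-0.267,0,0,-0.037,1,-0.053,0.363,-0.267,0,0,-0.037]'

```text
time_s: 12.73
position: [0.5154, 0.3886, 0.1583]
tool_rot: [[-0.965, -0.261, 0.0], [-0.261, 0.965, -0.0], [-0.0, -0.0, -1.0]]
ft_force: [0.0, 0.1, 0.9]
grip_width: 0.0113
gripper_force: 25.3
```

```bash
python3 - <<'E'
from h import *
st(); go(.516,.390,.0795,105.2)
E
```

```text
t 12.73 p [0.5154 0.3886 0.1583] a 105.2 w 0.0113 gf 25.3 f [0.  0.1 0.9] q6 -78.6
shift [-0.0018  0.0024  0.1576] turn [-0.0001  0.0001 -0.0004] rows 1.9
```

Call:
arm_command --commands '[1,-0.001,0.002,0.06,0,0,0,1,-0.001,0.002,0.11,0,0,0,1,-0.001,0.002,0.14,0,0,0,1,-0.001,0.002,0.156,0,0,0,1,-0.001,0.002,0.156,0,0,0,0.3,-0.001,0.002,0.156,0,0,0,0.3,-0.001,0.002,0.156,0,0,0,0.3,-0.001,0.002,0.156,0,0,0,0.3,-0.001,0.002,0.1,0,0,0,0.3,-0.001,0.002,0,0,0,0,-1,-0.001,0.002,-0.08,0,0,0,-1,-0.001,0.002,-0.15,0,0,0]'

```text
time_s: 13.73
position: [0.5153, 0.3903, 0.2355]
tool_rot: [[-0.965, -0.262, 0.0], [-0.262, 0.965, 0.0], [-0.001, 0.0, -1.0]]
ft_force: [0.5, -0.4, -0.3]
grip_width: 0.0529
gripper_force: 0.0
```

```bash
python3 - <<'E'
from h import *
st(); d=cam("wrist"); np.save("pics/w7.npy",d,allow_pickle=True); crop(d,0,0,640,480,1,"pics/w7.png")
go(.659,-.037,.27,90)
E
```

```text
t 13.73 p [0.5153 0.3903 0.2355] a 105.2 w 0.0529 gf 0.0 f [ 0.5 -0.4 -0.3] q6 -78.5
shift [-0.0498 -0.901  -0.0516] turn [0.0024 0.0071 0.1266] rows 10.8
```

View pics/w7.png

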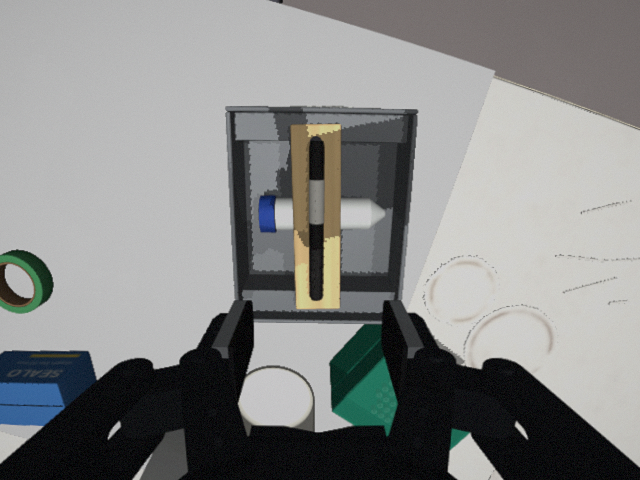

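Marker lies on the divider, well inside the box at (317,140)–(316,298). Next the bottle.

Call:
arm_command --commands '[-1,-0.05,-0.9,-0.07,0,0,0.127,-1,-0.05,-0.9,-0.07,0,0,0.127,-1,-0.05,-0.9,-0.07,0,0,0.127,-1,-0.05,-0.9,-0.07,0,0,0.127,-1,-0.05,-0.9,-0.07,0,0,0.127,-1,-0.05,-0.9,-0.07,0,0,0.127,-1,-0.05,-0.9,-0.07,0,0,0.127,-1,-0.05,-0.9,-0.07,0,0,0.127,-1,-0.05,-0.9,-0.07,0,0,0.127,-1,-0.05,-0.9,-0.07,0,0,0.127,-1,-0.05,-0.9,-0.07,0,0,0.127,-1,-0.05,-0.9,-0.07,0,0,0.127]'

```text
time_s: 14.78
position: [0.6589, -0.0438, 0.2679]
tool_rot: [[-1.0, 0.007, 0.001], [0.007, 1.0, -0.002], [-0.001, -0.002, -1.0]]
ft_force: [0.3, 0.7, -0.5]
grip_width: 0.0854
gripper_force: 0.0
```

```bash
python3 - <<'E'
from h import *
st(); d=cam("wrist"); np.save("pics/w8.npy",d,allow_pickle=True); crop(d,0,0,640,480,1,"pics/w8.png")
T=cam("top"); print("flask",hit(T,(328,187)),"blue box front",[hit(T,p) for p in [(277,194),(308,192)]])
for z in (0,.131): print(proj(d,[.6595,-.037,z]),proj(d,[.66,-.198,z/2]))
E
```

```text
t 14.78 p [ 0.6589 -0.0438  0.2679] a 89.6 w 0.0854 gf 0.0 f [ 0.3  0.7 -0.5] q6 -103.6
flask [0.80044346 0.02057007 0.        ] blue box front [array([0.74744568, 0.18263665, 0.        ]), array([0.77050528, 0.08285162, 0.        ])]
[324.66141085 203.90489886] [173.46135826 205.92818689]
[327.55230145 239.15699702] [147.00267408 220.4612714 ]
```

View pics/w8.png

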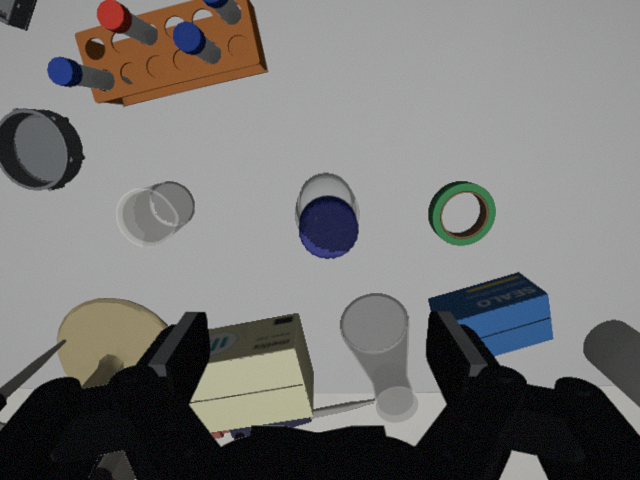

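```bash
python3 - <<'E'
from h import *
d=np.load("pics/w8.npy",allow_pickle=True).item()
b=hit(d,(329,227),.131); k=hit(d,(148,217),.068); print(b,k,hit(d,(172,204),0),"ring",hit(d,(38,150),.028))
go(b[0],b[1],.09,90)
E
```

```text
[ 0.65047781 -0.03596582  0.131     ] [ 0.65625127 -0.1954484   0.068     ] [ 0.65789614 -0.19934291  0.        ] ring [ 0.59657079 -0.31754694  0.028     ]
shift [0.0144 0.005  0.3556] turn [ 0.0001  0.0001 -0.0016] rows 4.3
```

Call:
arm_command --commands '[-1,0.005,0.004,0.08,0,0,0,-1,0.005,0.004,0.16,0,0,0,-1,0.005,0.004,0.24,0,0,0,-1,0.005,0.004,0.31,0,0,0,-1,0.005,0.004,0.356,0,0,0,-1,0.005,0.004,0.356,0,0,0,1,0.005,0.004,0.356,0,0,0,1,0.005,0.004,0.356,0,0,0,1,0.005,0.004,0.356,0,0,0,1,0.005,0.004,0.356,0,0,0,1,0.005,0.004,0.356,0,0,0,1,0.005,0.004,0.356,0,0,0]' --newtons 40

```text
time_s: 15.88
position: [0.6561, -0.0351, 0.0928]
tool_rot: [[-1.0, 0.001, 0.005], [0.001, 1.0, -0.001], [-0.005, -0.001, -1.0]]
ft_force: [-0.8, 0.5, 7.3]
grip_width: 0.0551
gripper_force: 41.9
```

```bash
python3 - <<'E'
from h import *
st(); go(.594,-.3285,.19,60)
E
```

```text
t 15.88 p [ 0.6561 -0.0351  0.0928] a 89.9 w 0.0551 gf 41.9 f [-0.8  0.5  7.3] q6 -103.3
shift [ 0.1228 -0.5869 -0.1947] turn [0.0004 0.0023 0.2495] rows 7.6
```

```bash
python3 - <<'E'
from h import *
go(.585,-.235,.22,90)
E
```

```text
shift [ 0.1407 -0.4    -0.2549] turn [-0.0002  0.0023 -0.0005] rows 5.9
```

Call:
arm_command --commands '[1,0,0,-0.03,0,0,0,1,0,0,-0.09,0,0,0,1,0,0,-0.17,0,0,0,1,0.03,-0.07,-0.24,0,0,0,1,0.141,-0.4,-0.255,0,0,0,1,0.141,-0.4,-0.255,0,0,0,1,0.141,-0.4,-0.255,0,0,0,1,0.141,-0.4,-0.255,0,0,0,1,0.141,-0.4,-0.255,0,0,0,1,0.141,-0.4,-0.255,0,0,0,1,0.141,-0.4,-0.255,0,0,0]'

```text
time_s: 16.8
position: [0.5842, -0.2354, 0.2181]
tool_rot: [[-1.0, 0.002, 0.001], [0.002, 1.0, -0.0], [-0.001, -0.0, -1.0]]
ft_force: [-0.0, 0.1, -0.9]
grip_width: 0.0555
gripper_force: 43.0
```

```bash
python3 - <<'E'
from h import *
st(); d=cam("wrist"); np.save("pics/w9.npy",d,allow_pickle=True); crop(d,0,0,640,480,1,"pics/w9.png")
E
```

```text
t 16.8 p [ 0.5842 -0.2354  0.2181] a 89.9 w 0.0555 gf 43.0 f [-0.   0.1 -0.9] q6 -122.6
```

View pics/w9.png

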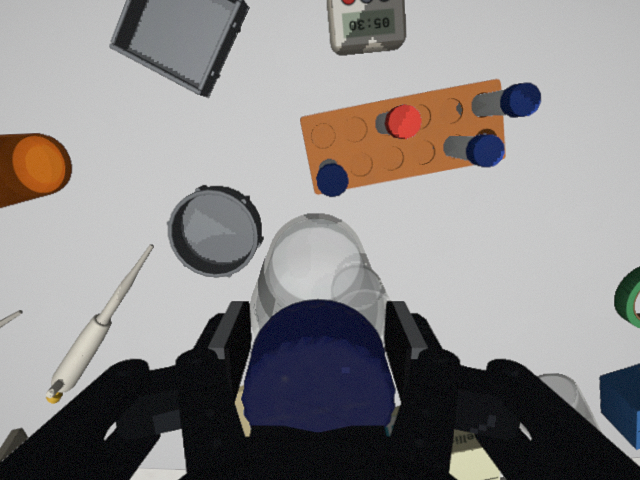

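Round holder rim is centred near (213,234), radius 45; the bottle hangs upright, base front edge at row 214. The square holder's visible rim corners are (112,45), (207,97) and (248,2).

```bash
python3 - <<'E'
from h import *
d=np.load("pics/w9.npy",allow_pickle=True).item()
for p in [(213.5,234),(168,233),(259,232),(214,277),(214,191)]: print("ring",p,hit(d,p,.028))
print("base edge",hit(d,(316,214),.125)+[.028,0,0]); print("cap",hit(d,(319,300),.256)+[.022,0,0],hit(d,(319,300),.234)+[.022,0,0])
print("sq",[hit(d,p,.028)[:2].round(4) for p in [(111,45),(207,95),(248,3)]])
g=d["image"].astype(int); m=(g.max(2)<95)&(g.max(2)-g.min(2)<25); mm=np.zeros_like(m); mm[180:285,160:268]=m[180:285,160:268]
ys,xs=np.nonzero(mm); print(xs.min(),xs.max(),ys.min(),ys.max())
E
```

```text
ring (213.5, 234) [ 0.59546351 -0.32594675  0.028     ]
ring (168, 233) [ 0.59437675 -0.36606689  0.028     ]
ring (259, 232) [ 0.59383072 -0.28619298  0.028     ]
ring (214, 277) [ 0.63561751 -0.32897525  0.028     ]
ring (214, 191) [ 0.55800817 -0.32243078  0.028     ]
base edge [ 0.58446274 -0.23641228  0.125     ]
cap [ 0.57100165 -0.23508033  0.256     ] [ 0.58155626 -0.23502761  0.234     ]
sq [array([ 0.4426, -0.3955]), array([ 0.4818, -0.3223]), array([ 0.4165, -0.287 ])]
171 265 185 284
```

Call:
arm_command --commands '[1,-0.022,-0.183,0,0,0,0,1,-0.022,-0.183,0,0,0,0,1,-0.022,-0.183,0,0,0,0,1,-0.022,-0.183,0,0,0,0,1,-0.022,-0.183,0.07,0,0,0,1,-0.022,-0.183,0.13,0,0,0,1,-0.022,-0.183,0.14,0,0,0]'

```text
time_s: 17.43
position: [0.5943, -0.323, 0.1423]
tool_rot: [[-1.0, -0.001, -0.007], [-0.001, 1.0, 0.006], [0.007, 0.006, -1.0]]
ft_force: [0.6, 0.9, -1.5]
grip_width: 0.0554
gripper_force: 43.4
```

```bash
python3 - <<'E'
from h import *
st(); go(.595,-.327,.098,90); d=cam("wrist"); np.save("pics/w10.npy",d,allow_pickle=True)
E
```

```text
t 17.43 p [ 0.5943 -0.323   0.1423] a 90.1 w 0.0554 gf 43.4 f [ 0.6  0.9 -1.5] q6 -128.6
shift [-0.002  -0.0086  0.0886] turn [ 0.003  -0.0034  0.0006] rows 1.1
```

Call:
arm_command --commands '[1,0,0,0,0,0,0,1,0,0,0,0,0,0,1,0,0,0,0,0,0,1,0,0,0,0,0,0]'

```text
time_s: 17.82
position: [0.5958, -0.3267, 0.1493]
tool_rot: [[-1.0, 0.001, 0.002], [0.001, 1.0, -0.002], [-0.002, -0.002, -1.0]]
ft_force: [0.2, 0.8, -0.9]
grip_width: 0.0554
gripper_force: 43.4
```

```bash
python3 - <<'E'
from h import *
st(); go(.595,-.327,.098,90)
E
```

```text
t 17.82 p [ 0.5958 -0.3267  0.1493] a 90.0 w 0.0554 gf 43.4 f [ 0.2  0.8 -0.9] q6 -128.7
shift [ 0.0019 -0.0004  0.1025] turn [-0.0008  0.0011 -0.0003] rows 1.2
```

Call:
arm_command --commands '[1,0,0,0.03,0,0,0,1,0,0,0.05,0,0,0,1,0,0,0.07,0,0,0,1,0,0,0.085,0,0,0,1,0,0,0.095,0,0,0,1,0,0,0.102,0,0,0,1,0,0,0.102,0,0,0,1,0,0,0.102,0,0,0,1,0,0,0.102,0,0,0]'

```text
time_s: 18.57
position: [0.5955, -0.3268, 0.0969]
tool_rot: [[-1.0, 0.001, 0.001], [0.001, 1.0, -0.001], [-0.001, -0.001, -1.0]]
ft_force: [-0.7, -0.1, 0.9]
grip_width: 0.0552
gripper_force: 43.2
```

Call:
arm_command --commands '[1,0,0,0.001,0,0,0,1,0,0,0.001,0,0,0,0,0,0,0.001,0,0,0,-1,0,0,0.001,0,0,0,-1,0,0,0.001,0,0,0,-1,0,0,0.001,0,0,0,-1,0,0,0.001,0,0,0,-1,0,0,0.001,0,0,0,-1,0,0,-0.06,0,0,0,-1,0,0,-0.14,0,0,0,-1,0,0,-0.22,0,0,0,-1,0,0,-0.28,0,0,0]'

```text
time_s: 19.57
position: [0.5955, -0.3268, 0.2401]
tool_rot: [[-1.0, 0.001, 0.003], [0.001, 1.0, -0.002], [-0.003, -0.002, -1.0]]
ft_force: [0.3, 0.1, 0.4]
grip_width: 0.0851
gripper_force: 0.0
```

```bash
python3 - <<'E'
from h import *
st(); go(.657,-.197,.16,90)
E
```

```text
t 19.57 p [ 0.5955 -0.3268  0.2401] a 89.9 w 0.0851 gf 0.0 f [0.3 0.1 0.4] q6 -128.7
shift [-0.1224  0.26    0.16  ] turn [-0.001   0.0012 -0.0004] rows 3.9
```

```bash
python3 - <<'E'
from h import *
d=np.load("pics/w8.npy",allow_pickle=True).item()
print([hit(d,p,.07).round(3) for p in [(298,315),(190,360),(206,325)]],[hit(d,p,.15).round(3) for p in [(60,345),(105,360)]], "disk",[hit(d,p,.01).round(3) for p in [(100,300),(60,330),(170,330)]])
T=cam("top");print("stand centre top view",hit(T,(432,148),.2),hit(T,(409,165),.12))
go(.658,-.198,.16,90); 
E
```

```text
[array([ 0.752, -0.064,  0.07 ]), array([ 0.803, -0.173,  0.07 ]), array([ 0.763, -0.153,  0.07 ])] [array([ 0.737, -0.242,  0.15 ]), array([ 0.749, -0.208,  0.15 ])] disk [array([ 0.766, -0.294,  0.01 ]), array([ 0.805, -0.352,  0.01 ]), array([ 0.804, -0.217,  0.01 ])]
stand centre top view [ 0.84874164 -0.29144444  0.2       ] [ 0.83706689 -0.23185912  0.12      ]
shift [-0.1209  0.2607  0.1716] turn [-0.0039  0.0048 -0.0004] rows 4.0
```

Call:
arm_command --commands '[-1,-0.122,0.26,0.16,0,0,0,-1,-0.122,0.26,0.16,0,0,0,-1,-0.122,0.26,0.16,0,0,0,-1,-0.122,0.26,0.16,0,0,0,-1,-0.122,0.26,0.16,0,0,0,-1,-0.122,0.26,0.16,0,0,0,-1,-0.122,0.26,0.16,0,0,0,-1,-0.122,0.26,0.16,0,0,0]'

```text
time_s: 20.28
position: [0.6563, -0.1981, 0.1574]
tool_rot: [[-1.0, 0.002, 0.001], [0.002, 1.0, -0.001], [-0.001, -0.001, -1.0]]
ft_force: [0.1, -1.0, 0.1]
grip_width: 0.0858
gripper_force: 0.0
```

```bash
python3 - <<'E'
from h import *
st(); go(.658,-.198,.049,90)
E
```

```text
t 20.28 p [ 0.6563 -0.1981  0.1574] a 89.9 w 0.0858 gf 0.0 f [ 0.1 -1.   0.1] q6 -116.5
shift [-0.003   0.0004  0.2167] turn [-0.0005  0.0007 -0.0011] rows 2.6
```

Call:
arm_command --commands '[-1,-0.003,0,0.07,0,0,0,-1,-0.003,0,0.14,0,0,0,-1,-0.003,0,0.2,0,0,0,-1,-0.003,0,0.217,0,0,0,-1,-0.003,0,0.217,0,0,0,0,-0.003,0,0.217,0,0,0,1,-0.003,0,0.217,0,0,0,1,-0.003,0,0.217,0,0,0,1,-0.003,0,0.217,0,0,0,1,-0.003,0,0.217,0,0,0,1,-0.003,0,0.217,0,0,0]' --newtons 20

```text
time_s: 21.2
position: [0.6591, -0.1975, 0.0508]
tool_rot: [[-1.0, 0.001, 0.005], [0.001, 1.0, -0.003], [-0.005, -0.003, -1.0]]
ft_force: [-0.5, -0.3, 7.4]
grip_width: 0.0565
gripper_force: 20.8
```

```bash
python3 - <<'E'
from h import *
st(); go(.658,-.198,.22,90); go(.4275,-.3437,.2,60)
E
```

```text
t 21.2 p [ 0.6591 -0.1975  0.0508] a 89.9 w 0.0565 gf 20.8 f [-0.5 -0.3  7.4] q6 -116.4
shift [ 0.0006 -0.0019 -0.3384] turn [-0.0013  0.0021 -0.0004] rows 4.1
shift [ 0.4615 -0.2936 -0.2997] turn [-0.0007  0.0024  0.2496] rows 7.5
```

Call:
arm_command --commands '[1,0,0,-0.03,0,0,0,1,0,0,-0.08,0,0,0,1,0,0,-0.15,0,0,0,1,0,0,-0.22,0,0,0,1,0,0,-0.3,0,0,0,1,0,0,-0.36,0,0,0,1,0.2,-0.127,-0.36,0,0,0.12,1,0.2,-0.127,-0.36,0,0,0.12,1,0.2,-0.127,-0.36,0,0,0.12,1,0.2,-0.127,-0.36,0,0,0.12,1,0.2,-0.127,-0.36,0,0,0.12]'

```text
time_s: 22.12
position: [0.5568, -0.2611, 0.2294]
tool_rot: [[-0.968, 0.252, 0.001], [0.252, 0.968, -0.001], [-0.002, -0.001, -1.0]]
ft_force: [0.2, 1.5, -0.6]
grip_width: 0.0558
gripper_force: 21.6
```

```bash
python3 - <<'E'
from h import *
st(); go(.4275,-.3437,.2,60)
E
```

```text
t 22.12 p [ 0.5568 -0.2611  0.2294] a 75.4 w 0.0558 gf 21.6 f [ 0.2  1.5 -0.6] q6 -111.6
shift [ 0.2088 -0.2251  0.0586] turn [-1.000e-04  8.000e-04  1.285e-01] rows 3.7
```

Call:
arm_command --commands '[1,0.1,-0.108,0,0,0,0.06,1,0.209,-0.225,0,0,0,0.128,1,0.209,-0.225,0,0,0,0.128,1,0.209,-0.225,0,0,0,0.128,1,0.209,-0.225,0,0,0,0.128,1,0.209,-0.225,0.08,0,0,0.128,1,0.209,-0.225,0.15,0,0,0.128,1,0.209,-0.225,0.2,0,0,0.128,1,0.209,-0.225,0.24,0,0,0.128,1,0.209,-0.225,0.24,0,0,0.128,1,0.209,-0.225,0.24,0,0,0.128,1,0.209,-0.225,0.24,0,0,0.128]'

```text
time_s: 23.12
position: [0.4298, -0.3432, 0.1095]
tool_rot: [[-0.868, 0.496, 0.002], [0.496, 0.868, -0.002], [-0.002, -0.001, -1.0]]
ft_force: [-0.1, 0.1, -0.2]
grip_width: 0.0561
gripper_force: 21.7
```

```bash
python3 - <<'E'
from h import *
st(); b=go(.4275,-.3437,.0555,60)
d=cam("wrist"); np.save("pics/w11.npy",d,allow_pickle=True); crop(d,0,0,640,480,1,"pics/w11.png")
E
```

```text
t 23.12 p [ 0.4298 -0.3432  0.1095] a 60.2 w 0.0561 gf 21.7 f [-0.1  0.1 -0.2] q6 -111.2
shift [ 0.0037 -0.003   0.1079] turn [-0.0004  0.0012  0.002 ] rows 1.3
```

```bash
python3 - <<'E'
from h import *
d=np.load("pics/w11.npy",allow_pickle=True).item()
for a in (60,):
    for sx,sy in [(-1,-1),(1,-1),(1,1),(-1,1)]:
        t=np.radians(a); R=np.array([[np.cos(t),-np.sin(t)],[np.sin(t),np.cos(t)]]); q=R@np.array([sx,sy])*.04+[.4275,-.3437]
        print(q.round(3),proj(d,[*q,.028]).round(1))
g=cv2.cvtColor(d["image"],cv2.COLOR_RGB2GRAY).astype(int)
for c in (230,270,320,370,410): print("col",c,g[60:260:6,c])
for r in (150,175,200): print("row",r,g[r,100:560:10])
E
```

```text
[ 0.442 -0.398] [250.  323.2]
[ 0.482 -0.329] [380.8 323.7]
[ 0.413 -0.289] [388.7 193.6]
[ 0.373 -0.358] [242.6 193. ]
col 230 [117 113 116 114 115 115 113 116 117 116 114 117 117 116 148 163 174 186
  99  94  96  98 168 188 191 190 190 191 187 189 187 189 189 190]
col 270 [113 117 115 115 115 113 118 116 118 114 138 135 188 189 186 189 187 187
 188 188 187 192  30  57  53  54  54  54  55  56  52  53 113 113]
col 320 [113 113 114 115 116 126 129 188 188 186 187 189 188 189 188 187 186 188
 188 188 187 189  29  58  57  51  53  55  53  57  65 118 121 122]
col 370 [119 127 184 184 183 187 188 189 185 188 188 189 187 186 189 188 189 190
 189 188 187 137  33  48  53  54  50  56  53  50  52  55  53  53]
col 410 [183 187 185 183 185 186 186 184 186 187 190 188 187 187 186 190 186 190
 190 186 186 187 187 186 187 186 187 190 188 189 188 187 190 189]
row 150 [116 115 113 115 116 117 120 115 117 115 115 117 129 163 182 188 187 189
 188 188 186 188 187 188 188 188 188 188 186 189 189 190 187 187 189 185
 187 184  76 114 178 148  93 132 131 181]
row 175 [116 114 114 116 116 118 116 117 136 184 185 186 119  92 190 187 186 190
 185 188 191 189 188 189 189 190 188 187 188 188 187 189 189 190 188 188
 190 189 190 189  96 163 165 189 187 184]
row 200 [116 118 114 118 148 165 181 186 205 207 200 125  94 188 186  56  53  51
  52  50  47  47  46  47  44  47  45  45  42 185 190 188 185 188 190 188
 188 188 187 188 187 187 186 187 187 187]
```

Call:
arm_command --commands '[1,0.004,-0.003,0.03,0,0,0,1,0.004,-0.003,0.06,0,0,0,1,0.004,-0.003,0.08,0,0,0,1,0.004,-0.003,0.095,0,0,0,1,0.004,-0.003,0.102,0,0,0,1,0.004,-0.003,0.107,0,0,0,1,0.004,-0.003,0.107,0,0,0,1,0.004,-0.003,0.107,0,0,0,1,0.004,-0.003,0.107,0,0,0]'

```text
time_s: 23.92
position: [0.4263, -0.3434, 0.0549]
tool_rot: [[-0.868, 0.497, 0.001], [0.497, 0.868, -0.001], [-0.001, -0.0, -1.0]]
ft_force: [-0.6, 0.5, 1.1]
grip_width: 0.0561
gripper_force: 21.8
```

Call:
arm_command --commands '[0,0,0,0,0,0,0,-0.6,0,0,0,0,0,0,-0.8,0,0,0,0,0,0,-0.8,0,0,0,0,0,0,-0.8,0,0,0,0,0,0,-0.8,0,0,-0.05,0,0,0,-0.8,0,0,-0.12,0,0,0,-0.8,0,0,-0.2,0,0,0,-0.8,0,0,-0.28,0,0,0,-0.8,0,0,-0.36,0,0,0,-0.8,0,0,-0.44,0,0,0,-0.8,0.1,0.1,-0.5,0,0,0]'

```text
time_s: 24.92
position: [0.4175, -0.3107, 0.2956]
tool_rot: [[-0.866, 0.5, 0.006], [0.5, 0.866, -0.008], [-0.009, -0.004, -1.0]]
ft_force: [0.1, 0.3, -0.7]
grip_width: 0.0768
gripper_force: 0.0
```

```bash
python3 - <<'E'
from h import *
st(); d=cam("top"); crop(d,160,180,460,325,2.6,"pics/final.png")
E
```

```text
t 24.92 p [ 0.4175 -0.3107  0.2956] a 60.0 w 0.0768 gf 0.0 f [ 0.1  0.3 -0.7] q6 -109.7
```

View pics/final.png

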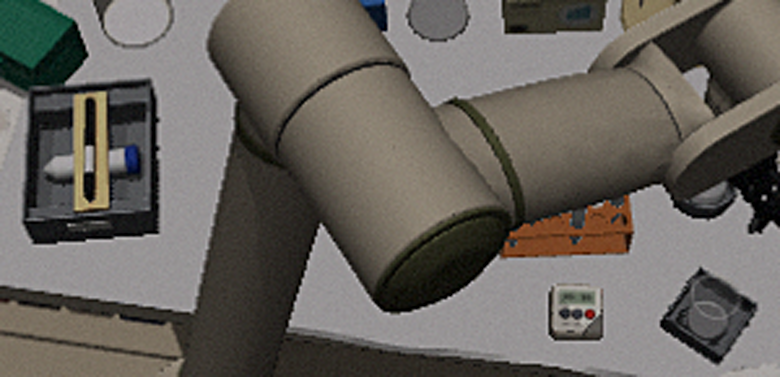

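The kit box is in order and the beaker stands in the square tray at (712,305). The arm hides the bottle, so I'll check its cap by numbers.

```bash
python3 - <<'E'
from h import *
d=cam("scene"); g=d["image"].astype(int); m=((g[...,2]-g[...,0]>40)&(g[...,2]-g[...,1]>25)).astype(np.uint8)
n,_,s,c=cv2.connectedComponentsWithStats(m)
print("predicted",proj(d,[.5955,-.327,.13]),[(c[i].round(),s[i,4]) for i in range(1,n) if s[i,4]>60])
E
```

```text
predicted [444.80107835 274.85571931] [(array([352., 174.]), np.int32(374)), (array([446., 276.]), np.int32(306))]
```

```bash
python3 -c "
from rig import env; print(env.close_job())"
```

```text
the job is handed in; nothing more can be done
None
```

The kit is made up and handed in at about 25 s: bottle in the round holder, beaker in the square holder, and the box packed tube, divider, marker. The last camera checks showed everything in place; the bottle was hidden behind the arm, so I confirmed it only from its cap's position in the scene image. I never moved the tape roll or the timer.

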